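Open the tight spice jar in its pull-out tray

TASK

The square spice jar stands in a pull-out tray that has been left open. Push the tray fully home until it snaps into its catch, so that the jar is held steady, then unscrew the jar's tight cap anticlockwise about a sixth of a turn, stopping when its threads let go and not forcing it on round. Lift the cap straight up without lifting or tipping the jar, leave the other things on the bench where they are, and finish while still holding the cap level, a few centimetres clear above the jar's mouth: do not put it down or let it go.

Things in the scene. Friction and masses are not known exactly. Their poses are not given: they have to be found in the camera images.
- tray_front (a point): Centre of the outer face of the tray's light wooden front board (198 wide, 70 high, 12 thick; top 80 above the bench, this point 50 above it). x points into the housing (the way to push), y along the board, z up. No handle; free bench in front of it. The loose tray slides between the housing's low walls (50 high); all is open at the top.
- housing_front (a point): Where tray_front lies when the tray is fully home (fixed to the metal housing, axes the same). The tray starts 45 to 85 short of it, along -x. Sliding takes about 2 to 3 N; in the last 2 or 3 a sprung ball catch drops into a notch and draws the tray against the back wall, a hard stop. It then holds against about 5 N. 1.5 sideways play.
- jar_center (a point): Centre of the square body (62 x 62 x 68 high) of the loose amber glass jar, 34 above its underside; z up along its axis, x and y across its flat sides. It stands in a square well in the tray floor (65 inside, walls 28 above its foot), so it cannot turn but could be lifted out. Its axis is 128 behind the front board's outer face, its foot 12 above the bench, its shoulder 80.
- jar_mouth (a point): Centre of the jar's mouth (neck 40 across), 103 above the jar's underside and 115 above the bench; the closed cap's inner top face meets the rubber seal here. Axes as the jar.
- cap_center (a point): Centre of the black screw cap, half-way up: 12-sided, 58 across flats (flats face its x axis and every 30 degrees from it), 28 high, so its top is 14 above this point and its edge 14 below, with 10 free below that edge down to the jar's shoulder. z up; closed, its x axis is parallel to the jar's. 110 g. Tight: takes 0.25 to 0.45 N m and a firm grip (60 N or more) on opposite flats.
- jar: The same jar (0.3 to 0.55 kg); origin at the centre of its underside, axes as jar_center.
- cap: The same cap; origin at the centre of its lower edge. Turned anticlockwise seen from above it lets go after 0.85 rad; a sprung seal then pushes it up 2.5 mm with 8 to 4 N. It lifts free between 0.9 and 1.4 rad (aim for about 1.1); a hard stop comes at 1.55. Pulling earlier lifts the jar. Its lugs and skirt pass the jar's collar when it is raised 10; raised 26 it is wholly clear.
- squeeze_bottle: Bystander: squeeze bottle with a nozzle, 58 across, 185 high, standing beside the housing; origin at its foot. Leave it.
- prep_bowl: Bystander: small steel bowl, 90 across, 40 high, beside the housing; origin at its foot. Leave it.
- pepper_mill: Bystander: turned dark wooden pepper mill, 52 across, 147 high, beside the housing; origin at its foot. Leave it.
Things that resemble listed ones, but are neither listed nor needed, are in the scene too. There is more than one size of the cap; the job needs the smallest.

How it is judged:
On the way, in this order (a step that is already met when the one before it is completed fails the run):
1. the tray is fully home in its catch (x of tray_front in the frame of housing_front above -0.002 m), for 0.2 s.
2. the cap is turned until its threads let go (angle between the x axis of cap and the x axis of jar, either way round above 0.8 rad), for 0.1 s.
At the end, for the whole second after the job is handed in: Tray home within 2 mm; cap held in the fingers and still, level within 0.2 rad, its lower edge 2 to 63 mm above the jar's mouth plane (raised 27 to 88 mm from where it sat), over the mouth within 20 mm and touching the jar nowhere; jar standing in its well, upright (x of tray_front in the frame of housing_front above -0.002 m and z of cap_center in the frame of jar between 0.119 and 0.18 m and horizontal distance between cap_center and jar_mouth below 0.02 m and angle between cap's own z axis and vertical below 0.2 rad and contact force between the fingers and cap above 2 N and contact force between cap and jar below 0.05 N and linear speed of cap below 0.03 m/s and height (world z) of jar_center below 0.05 m and angle between jar's own z axis and vertical below 0.06 rad); the arm keeps its last pose, push and grip.
It fails at once if the jar was lifted out of its seat or tipped (height (world z) of jar_center above 0.054 m or angle between jar's own z axis and vertical above 0.15 rad).
It fails at once if the cap was forced on round after it had let go (angle between the x axis of cap and the x axis of jar, either way round above 1.45 rad).
It fails at once if a bystander was disturbed (distance of any of squeeze_bottle, prep_bowl, pepper_mill from where it was at the start of the episode above 0.03 m).
It also fails if it takes over 51 s, if anything falls off the work surface, if the arm or the gripper's body presses on something with over 40 N, if the wrist force passes 120 N, or if a joint passes its speed limit or range.

ROBOT

A 7-joint arm with a two-finger parallel gripper is mounted at the origin on the work surface. World frame = base frame: x ahead of the robot, y to its left, z up, the work surface at z = 0. Lengths are in m, angles in rad, forces in N, time in s.
With the tool pointing down it reaches from about 0.4 to 0.875 m from the base axis. Payload 19.3 kg.
Tool frame: the origin (TCP) lies midway between the tips of the shut fingers; the grasp point (between the pads) lies bot.tcp_to_grasp behind it (bot.tcp_to_grasp is the distance from the TCP to the grasp point, in m); z points along the fingers, y is the line along which they close (so a half turn about z gives the same grasp; the last joint's range is limited). The gripper opens to 85 mm and grips with 20 to 120 N. Pads are 22 mm wide; open, the fingers measure 114 mm over their backs; the gripper's body (76 mm by 85 mm) begins 54 mm behind the grasp point. The pads swing forward as they close: fully open they stand 13 mm farther back than shut.
Start: joints at [1.047, 0.521, -0.036, 1.599, 0.021, 1.021, -0.113], TCP at [0.274, -0.562, 0.231] pointing down, gripper open.
Joint ranges: [-2.91, 2.91], [-0.3, 2.13], [-1.5, 1.42], [0.17, 2.43], [-1.26, 4.41], [0.16, 1.93], [-2.52, 2.52]. Speed limits (rad/s): [1.89, 1.89, 2.39, 2.39, 3.01, 3.01, 3.01].

INTERFACE

Orientations are given as [roll, pitch, yaw] about the fixed x, y, z axes, in that order (R = Rz(yaw) Ry(pitch) Rx(roll)).
In Python, from workcell import observe, imaging, bot gives the robot as it stands.
- The arm moves only by the tool send_rows, never from a script. Its argument "plan" is text: rows parted by semicolons, each of 7 numbers parted by spaces: the shift along the tool's x, y, z in m, then the turn, a rotation vector about the tool's x, y, z in degrees, then the finger opening in m, from 0 to 0.0854. In form: dx dy dz rx ry rz claw; .... A call has 1 to 10 rows; each row is the pose to reach, as a shift and turn from the pose commanded when the call began, along the tool's axes at that moment; what a row does not reach only later rows make up. A row lasts 1/12 s, in which the tool goes at most 41.7 mm and 7.16 degrees, less where a joint would pass 70% of its speed; a pose out of reach is approached as far as the arm can. A call with a gripper value outside its range is refused whole. The fingers move at their own pace and stop on an object; "grip_force" is the grip in N (left out, the last holds). Time passes only in rows, so rows that repeat a pose let the fingers close. It gives the time, the measured TCP pose, the force, the opening and the grip force at its end, in the units of the state.
- observe(): the state, without advancing time (a new reading comes with each control period).
- imaging.grab_frame(name): name is "scene" or "top" or "wrist"; returns a dict with "color" (420x560x3 uint8, red, green, blue), "fx", "fy", "cx", "cy" (pixels), "eye" and "orientation" of the camera in the world; the wrist camera has in their place "tool_from_camera" (4x4, takes a point from camera to tool coordinates, whose origin is the TCP and whose axes are the flange's). Camera axes: x right, y down, z forward; pixel columns grow to the right and rows downward; lengths in m; the calibration is good to about 2 mm. The wrist camera is an equidistant fisheye: a pixel r from the principal point sees the ray r / f radians off the axis. A picture is of the moment at which its call begins: read the wrist's pose just before it. There is no depth.
- bot.job_done(): hands the job in; it is judged then, once.
The state is a dict: "clock": time; "qpos": joint angles; "qd": joint speeds; "joint_efforts": joint torques, N m; "position": TCP position; "tool_rot": TCP orientation; "force": force on the tool from outside, world axes, zero at the start; "moment": the same for the moment, N m; "grip_width": finger opening in m; "finger_force": force on a finger pad.
Only numpy, scipy, OpenCV 4.12 (cv2) and the standard library are available. Lean on these libraries where they do the work, as an engineer would, in place of code of your own. Each camera call takes 0.05 s, during which the arm holds its last target. There are 200 camera calls.

## Working session

There is one attempt and no reset: what is moved stays moved. The work goes in short steps, Python scripts to look and compute and a tool call to move; the robot and the scene stay as the last step left them, time stands still between calls to the robot, and variables do not carry over. Pictures are saved under pics/ and viewed, at most 10 in all, crops included, and the job is handed in when it is done.

Besides the shell and the picture viewer there is one more tool, called after "Request:" as name(argument=value, ...) on one line, values as JSON. send_rows: Moves the arm, as the interface text tells. Its arguments: {"type":"object","properties":{"plan":{"type":"string"},"grip_force":{"type":"number"}},"required":["plan"]}

```bash
mkdir -p pics
python3 - <<'E'
from workcell import observe, imaging, bot
import cv2
print(bot.tcp_to_grasp); s=observe(); print({k:s[k] for k in('clock','position','tool_rot','force','grip_width')})
for n in('scene','top'):
    f=imaging.grab_frame(n); cv2.imwrite(f'pics/{n}0.png',f['color'][...,::-1]); print(n,{k:f[k] for k in f if k!='color'})
E
```

```text
0.0187
{'clock': 0.0, 'position': array([ 0.27380285, -0.56145366,  0.23072363]), 'tool_rot': array([-3.14044889e+00,  7.38222729e-05,  4.53769480e-01]), 'force': array([-0.29969072, -0.05482856,  0.53536608]), 'grip_width': 0.08503377089436544}
scene {'fx': 496.08977563432234, 'fy': 496.08977563432234, 'cx': 280.064214673295, 'cy': 212.2891813639391, 'eye': array([ 1.11587867, -0.85237332,  0.72869236]), 'orientation': array([-2.1277079 , -0.00791144,  0.51871237])}
top {'fx': 506.57709241437163, 'fy': 506.57709241437163, 'cx': 278.7734671423953, 'cy': 205.67035628966494, 'eye': array([0.44234857, 0.01979419, 1.07062427]), 'orientation': array([-2.93083273e+00, -1.03048637e-03, -1.54499579e+00])}
```

View pics/top0.png

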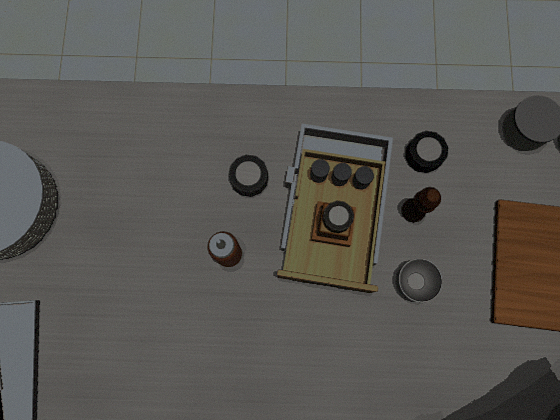

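View pics/scene0.png

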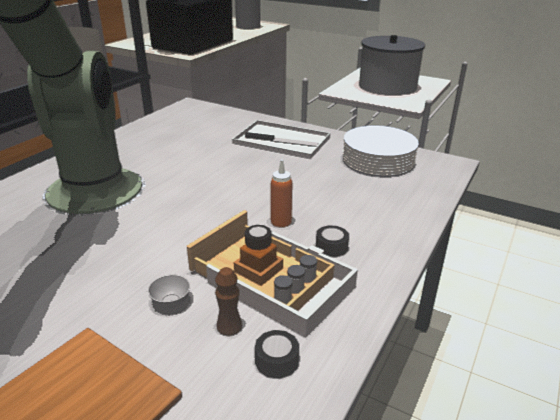

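The pictures show three things that could be taken for the cap: the cap on the jar at top (338,216), a loose cap at (249,175) and another at (427,151). The two loose ones are bigger, so I choose the one on the jar. The board's outer edge runs from about (278,276) to (376,292), and the tray pushes away from the robot. Next I'll check one close crop.

```bash
cat > h.py <<'E'
import numpy as np, cv2
from scipy.spatial.transform import Rotation as R
from workcell import observe, imaging, bot
def ray(f,u,v,z):
    M=R.from_euler('xyz',f['orientation']).as_matrix(); d=M@np.array([(u-f['cx'])/f['fx'],(v-f['cy'])/f['fy'],1])
    return f['eye']+d*(z-f['eye'][2])/d[2]
def proj(f,p):
    M=R.from_euler('xyz',f['orientation']).as_matrix(); c=M.T@(np.array(p)-f['eye']); return np.array([f['cx']+f['fx']*c[0]/c[2],f['cy']+f['fy']*c[1]/c[2]])
E
python3 - <<'E'
from h import *
f=imaging.grab_frame('top')
for n,u,v,z in(('frontL',278,276,.08),('frontR',376,292,.08),('cap',338,216,.129),('houseBL',303,125,.05),('houseBR',392,138,.05),('bowl',419,280,.03),('mill',430,197,.14),('bottle',221,244,.17)): print(n,ray(f,u,v,z).round(4))
c=cv2.convertScaleAbs(f['color'][110:310,220:450,::-1],alpha=1.8)
cv2.imwrite('pics/crop.png',cv2.resize(c,None,fx=3,fy=3,interpolation=cv2.INTER_CUBIC)[:600,:])
E
```

```text
frontL [0.5146 0.0221 0.08  ]
frontR [ 0.4888 -0.1677  0.08  ]
cap [ 0.6267 -0.0886  0.129 ]
houseBL [ 0.8379 -0.0227  0.05  ]
houseBR [ 0.8137 -0.212   0.05  ]
bowl [ 0.5176 -0.2651  0.03  ]
mill [ 0.6655 -0.2607  0.14  ]
bottle [0.5622 0.1253 0.17  ]
```

View pics/crop.png

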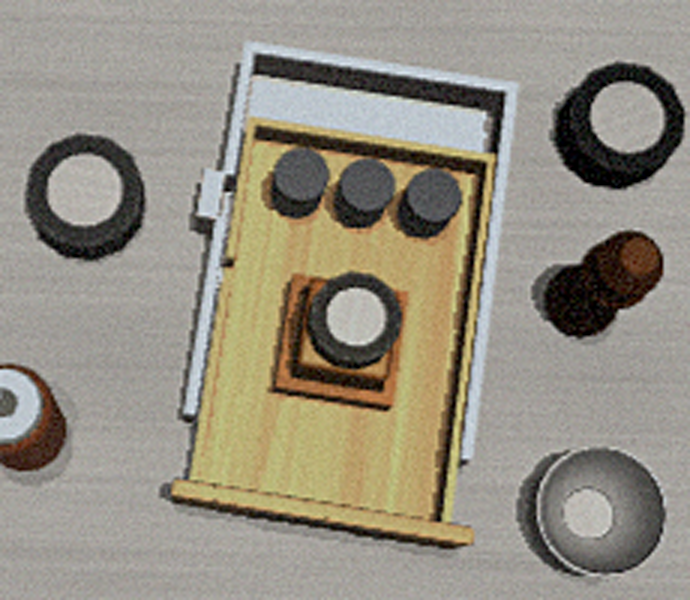

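The crop confirms it: the small cap sits on the jar in the tray well at crop (355,320), and the board runs from (175,495) to (473,540). Tray yaw is about -0.13, and the board-to-cap distance matches the 128 mm given. I'll shut the fingers and go to the front of the board.

Request:
send_rows(plan="0.374 -0.369 0 0 0 33.4 0;0.374 -0.369 0 0 0 33.4 0;0.374 -0.369 0 0 0 33.4 0;0.374 -0.369 0 0 0 33.4 0;0.374 -0.369 0 0 0 33.4 0;0.374 -0.369 0 0 0 33.4 0;0.374 -0.369 0 0 0 33.4 0;0.374 -0.369 0 0 0 33.4 0;0.374 -0.369 0 0 0 33.4 0;0.374 -0.369 0 0 0 33.4 0", grip_force=30)

```text
clock: 0.98
position: [0.4112, -0.1705, 0.2315]
tool_rot: [3.141, -0.0, -0.129]
force: [1.5, -0.6, -0.5]
grip_width: -0.0
finger_force: 0.0
```

Request:
send_rows(plan="0.02 -0.098 0 0 0 0 0;0.02 -0.098 0 0 0 0 0;0.02 -0.098 0 0 0 0 0;0.02 -0.098 0.04 0 0 0 0;0.02 -0.098 0.08 0 0 0 0;0.02 -0.098 0.12 0 0 0 0;0.02 -0.098 0.16 0 0 0 0;0.02 -0.098 0.181 0 0 0 0;0.02 -0.098 0.181 0 0 0 0;0.02 -0.098 0.181 0 0 0 0")

```text
clock: 1.82
position: [0.4429, -0.0778, 0.05]
tool_rot: [3.141, 0.002, -0.129]
force: [1.0, -0.4, 0.7]
grip_width: -0.0004
finger_force: 0.0
```

Run:
```python
from h import *
s=observe();print(s['position'],s['tool_rot'],s['qpos'].round(2))
a=s['tool_rot'][2]
f=imaging.grab_frame('top');g=imaging.grab_frame('scene')
A=cv2.resize(f['color'][110:310,220:450,::-1],None,fx=1.7,fy=1.7);B=cv2.resize(g['color'][200:400,170:400,::-1],None,fx=1.7,fy=1.7)
cv2.imwrite('pics/c2.png',cv2.convertScaleAbs(np.hstack([A,B]),alpha=1.6))
```

```text
[ 0.44294955 -0.0777633   0.05004485] [ 3.14143369e+00  2.26901826e-03 -1.29023734e-01] [ 0.1   0.57 -0.08  2.18  0.11  0.4  -1.77]
```

View pics/c2.png

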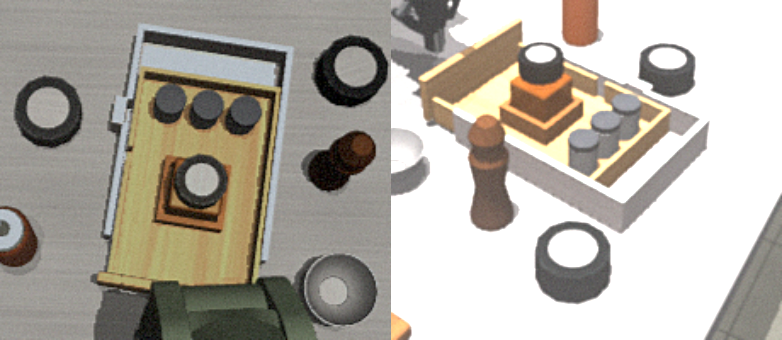

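The picture shows the gripper in front of the board (crop 215,290), with the tray untouched. I'll centre on the board, then push.

Request:
send_rows(plan="0 -0.0125 0 0 0 0 0;0.01 -0.0125 0 0 0 0 0;0.02 -0.0125 0 0 0 0 0;0.03 -0.0125 0 0 0 0 0;0.038 -0.0125 0 0 0 0 0;0.046 -0.0125 0 0 0 0 0;0.054 -0.0125 0 0 0 0 0;0.062 -0.0125 0 0 0 0 0;0.07 -0.0125 0 0 0 0 0;0.078 -0.0125 0 0 0 0 0")

```text
clock: 2.75
position: [0.5229, -0.0757, 0.0501]
tool_rot: [3.141, 0.001, -0.129]
force: [-3.2, -0.5, -0.6]
grip_width: -0.0
finger_force: 1.5
```

Request:
send_rows(plan="0.006 0 0 0 0 0 0;0.012 0 0 0 0 0 0;0.018 0 0 0 0 0 0;0.018 0 0 0 0 0 0")

```text
clock: 3.08
position: [0.5381, -0.0777, 0.0494]
tool_rot: [3.141, 0.006, -0.129]
force: [-13.0, 1.9, 0.6]
grip_width: -0.0002
finger_force: 6.5
```

Request:
send_rows(plan="0.002 0 0 0 0 0 0;0.003 0 0 0 0 0 0;0.003 0 0 0 0 0 0;0.003 0 0 0 0 0 0")

```text
clock: 3.42
position: [0.5381, -0.0778, 0.0489]
tool_rot: [3.141, 0.011, -0.129]
force: [-27.9, 3.2, 6.1]
grip_width: 0.0001
finger_force: 14.2
```

Run:
```python
from h import *
s=observe();print(s['position'],s['force'])
f=imaging.grab_frame('top');g=imaging.grab_frame('scene')
A=cv2.resize(f['color'][110:310,220:450,::-1],None,fx=1.7,fy=1.7);B=cv2.resize(g['color'][200:400,170:400,::-1],None,fx=1.7,fy=1.7)
cv2.imwrite('pics/c3.png',cv2.convertScaleAbs(np.hstack([A,B]),alpha=1.4))
```

```text
[ 0.53811363 -0.07781757  0.04886587] [-27.91530913   3.19610077   6.05960366]
```

View pics/c3.png

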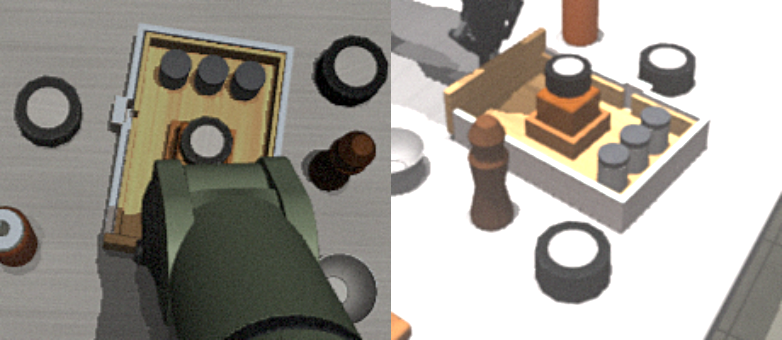

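The tray is home: its back meets the housing wall, and the force rose to 28 N against a hard stop. I'll back off, lift and measure the cap.

Request:
send_rows(plan="-0.01 0 0 0 0 0 0;-0.04 0 0 0 0 0 0;-0.07 0 0 0 0 0 0.085;-0.07 0 -0.04 0 0 0 0.085;-0.07 0 -0.08 0 0 0 0.085;-0.07 0 -0.12 0 0 0 0.085;-0.07 0 -0.16 0 0 0 0.085;-0.07 0 -0.19 0 0 0 0.085;-0.07 0 -0.19 0 0 0 0.085;-0.07 0 -0.19 0 0 0 0.085")

```text
clock: 4.35
position: [0.4751, -0.0693, 0.2421]
tool_rot: [-3.141, -0.004, -0.129]
force: [-0.6, -0.1, -1.1]
grip_width: 0.085
finger_force: 0.0
```

Run:
```python
from h import *
s=observe();print(s['position'],s['tool_rot'],s['force'])
f=imaging.grab_frame('top');g=imaging.grab_frame('scene');s=observe();w=imaging.grab_frame('wrist')
np.savez('w.npz',c=w['color'],T=w['tool_from_camera'],p=s['position'],r=s['tool_rot']);print({k:w[k] for k in w if k!='color'})
for fr,c in((f,(341,192)),(g,(276,239))):
    u,v=c;gr=cv2.cvtColor(fr['color'],cv2.COLOR_RGB2GRAY)
    roi=gr[v-22:v+22,u-22:u+22]
    t,b=cv2.threshold(roi,0,255,cv2.THRESH_OTSU);n,l,st,ce=cv2.connectedComponentsWithStats(b)
    k=l[22,22];cc=ce[k]+[u-22,v-22];print(t,k,st[k],cc,ray(fr,*cc,.118))
A=cv2.resize(f['color'][110:310,220:450,::-1],None,fx=1.5,fy=1.5);B=cv2.resize(g['color'][200:400,170:400,::-1],None,fx=1.5,fy=1.5)
W=cv2.resize(w['color'][...,::-1],(400,300))
cv2.imwrite('pics/c4.png',np.vstack([cv2.convertScaleAbs(np.hstack([A,B]),alpha=1.4),np.pad(W,((0,0),(0,290),(0,0)))]))
```

```text
[ 0.47507114 -0.06925031  0.24210055] [-3.14130139 -0.00419854 -0.12919143] [-0.61562506 -0.09236065 -1.10196362]
{'fx': 325.19226210127806, 'fy': 325.19226210127806, 'cx': 277.15787100829175, 'cy': 209.17647647764883, 'tool_from_camera': array([[-1.07115537e-03, -9.47234953e-01, -3.20538291e-01,
         8.25607744e-02],
       [ 9.99999397e-01, -9.37389963e-04, -5.71620270e-04,
         4.77006224e-04],
       [ 2.40989323e-04, -3.20538710e-01,  9.47235386e-01,
        -1.42142214e-01],
       [ 0.00000000e+00,  0.00000000e+00,  0.00000000e+00,
         1.00000000e+00]])}
66.0 3 [ 13  14  20  19 295] [341.53559322 192.59661017] [ 0.67511402 -0.09660322  0.118     ]
135.0 3 [ 11  17  18  10 144] [273.79166667 238.54861111] [ 0.67507517 -0.09759917  0.118     ]
```

View pics/c4.png

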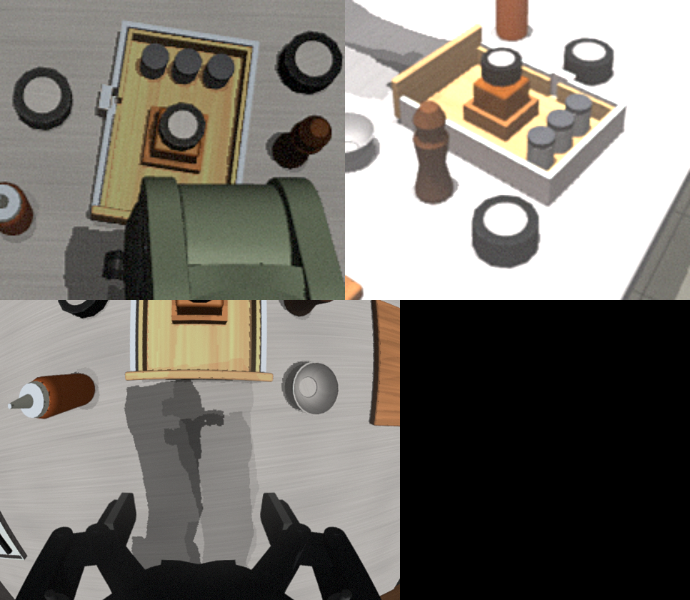

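Both cameras put the cap at (0.675, -0.097), and the push contact plus 128 mm agrees. I'll move over it and descend.

Request:
send_rows(plan="0.04 0.0015 0 0 0 0 0.085;0.08 0.0015 0 0 0 0 0.085;0.12 0.0015 0 0 0 0 0.085;0.16 0.0015 0 0 0 0 0.085;0.202 0.0015 0 0 0 0 0.085;0.202 0.0015 0 0 0 0 0.085;0.202 0.0015 0.03 0 0 0 0.085;0.202 0.0015 0.06 0 0 0 0.085;0.202 0.0015 0.08 0 0 0 0.085;0.202 0.0015 0.08 0 0 0 0.085")

```text
clock: 5.33
position: [0.6713, -0.0963, 0.1543]
tool_rot: [3.141, 0.008, -0.129]
force: [-0.4, 0.8, 0.3]
grip_width: 0.0847
finger_force: 0.0
```

Run:
```python
from h import *
s=observe();w=imaging.grab_frame('wrist');print(s['position'],s['tool_rot'],s['qpos'].round(2),s['force'])
T=w['tool_from_camera'];M=R.from_euler('xyz',s['tool_rot']).as_matrix()
im=w['color'][...,::-1].copy()
def pw(p):
    c=np.linalg.inv(T)@np.r_[M.T@(np.array(p)-s['position']),1];th=np.arctan2(np.hypot(c[0],c[1]),c[2]);a=np.arctan2(c[1],c[0]);r=th*w['fx'];return (int(w['cx']+r*np.cos(a)),int(w['cy']+r*np.sin(a)))
for t in np.arange(0,6.28,.26): cv2.circle(im,pw([.675+.029*np.cos(t),-.097+.029*np.sin(t),.118]),1,(0,255,0),-1)
cv2.imwrite('pics/w5.png',cv2.convertScaleAbs(im,alpha=1.5))
```

```text
[ 0.6712636  -0.0963028   0.15431678] [ 3.1412702   0.00845263 -0.12877099] [ 0.11  0.69 -0.09  1.5   0.07  0.96 -1.7 ] [-0.37007942  0.81160805  0.31029614]
```

View pics/w5.png

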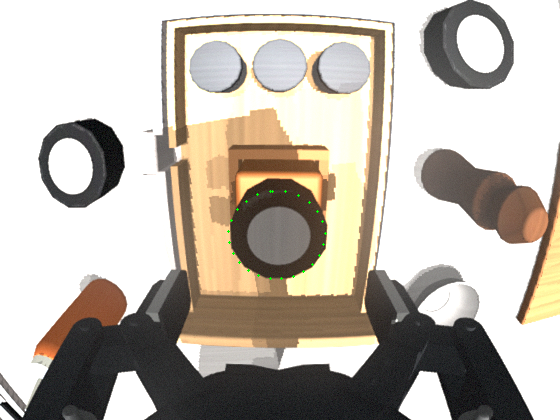

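The wrist view shows the cap at (278,229), and its top rim matches my predicted green ring. The jar is aligned with the gripper, and the fingers straddle it. I'll descend.

Request:
send_rows(plan="0.002 0.0005 0.02 0 0 0 0.085;0.002 0.0005 0.04 0 0 0 0.085;0.002 0.0005 0.055 0 0 0 0.085;0.002 0.0005 0.065 0 0 0 0.085;0.002 0.0005 0.065 0 0 0 0.085;0.002 0.0005 0.065 0 0 0 0.085")

```text
clock: 5.88
position: [0.6763, -0.0975, 0.0961]
tool_rot: [-3.142, -0.0, -0.129]
force: [-0.9, 0.6, 0.4]
grip_width: 0.085
finger_force: 0.0
```

Request:
send_rows(plan="-0.001 0 0.006 0 0 0 0.085;-0.001 0 0.011 0 0 0 0.085;-0.001 0 0.011 0 0 0 0.085;-0.001 0 0.011 0 0 0 0.05;-0.001 0 0.011 0 0 0 0.05;-0.001 0 0.011 0 0 0 0.05;-0.001 0 0.011 0 0 0 0.05;-0.001 0 0.011 0 0 0 0.05;-0.001 0 0.011 0 0 0 0.05;-0.001 0 0.011 0 0 0 0.05", grip_force=100)

```text
clock: 6.72
position: [0.6753, -0.0974, 0.0851]
tool_rot: [3.142, -0.001, -0.129]
force: [-1.3, -0.4, 6.0]
grip_width: 0.0568
finger_force: 105.0
```

Request:
send_rows(plan="0 0 0 0 0 -3 0.05;0 0 0 0 0 -6 0.05;0 0 0 0 0 -9 0.05;0 0 0 0 0 -12 0.05;0 0 0 0 0 -15 0.05;0 0 0 0 0 -18 0.05;0 0 0 0 0 -21 0.05;0 0 0 0 0 -24 0.05;0 0 0 0 0 -27 0.05;0 0 0 0 0 -30 0.05")

```text
clock: 7.55
position: [0.6755, -0.0975, 0.0852]
tool_rot: [3.141, -0.001, 0.397]
force: [0.2, -0.5, 4.9]
grip_width: 0.0568
finger_force: 105.0
```

Run:
```python
from h import *
s=observe();w=imaging.grab_frame('wrist');print(s['position'],s['tool_rot'],s['force'],s['moment'],s['qpos'].round(2))
g=imaging.grab_frame('scene')
W=cv2.resize(w['color'][...,::-1],(400,300));B=cv2.resize(g['color'][200:350,200:350,::-1],(300,300))
cv2.imwrite('pics/c6.png',cv2.convertScaleAbs(np.hstack([W,B]),alpha=1.4))
```

```text
[ 0.67552342 -0.0975267   0.08517361] [ 3.14076346e+00 -1.31821542e-03  3.96707548e-01] [ 0.15306805 -0.51852257  4.91882876] [-0.09889483  0.00705543 -0.12574704] [ 0.19  0.78 -0.22  1.53  0.2   0.85 -1.28]
```

View pics/c6.png

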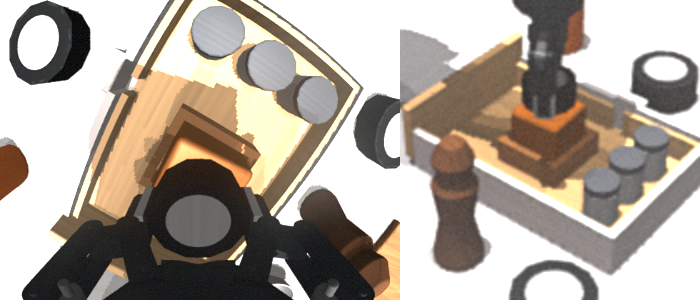

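The cap turns with the fingers: the width is unchanged and its flats stay on the pads. The jar stays seated. I'll go on towards 1.1 rad in total.

Request:
send_rows(plan="0 0 0 0 0 -3.5 0.05;0 0 0 0 0 -7 0.05;0 0 0 0 0 -10.5 0.05;0 0 0 0 0 -14 0.05;0 0 0 0 0 -17.5 0.05;0 0 0 0 0 -21 0.05;0 0 0 0 0 -25 0.05;0 0 0 0 0 -29 0.05;0 0 0 0 0 -33 0.05;0 0 0 0 0 -33 0.05")

```text
clock: 8.48
position: [0.6755, -0.0976, 0.0852]
tool_rot: [3.14, -0.001, 0.975]
force: [-0.5, -0.3, 7.0]
grip_width: 0.0565
finger_force: 105.1
```

Request:
send_rows(plan="0 0 0 0 0 0 0.05;0 0 0 0 0 0 0.05")

```text
clock: 8.65
position: [0.6755, -0.0976, 0.0852]
tool_rot: [3.14, -0.001, 0.97]
force: [-0.3, -0.4, 6.7]
grip_width: 0.0565
finger_force: 105.1
```

Run:
```python
from h import *
s=observe();w=imaging.grab_frame('wrist');print(s['position'],s['tool_rot'],s['force'],s['moment'],s['qpos'].round(2))
cv2.imwrite('pics/w7.png',cv2.convertScaleAbs(w['color'][...,::-1],alpha=1.4))
```

```text
[ 0.67554271 -0.09755134  0.08523523] [ 3.14014936e+00 -6.86877217e-04  9.70144093e-01] [-0.3005072  -0.36543238  6.7184301 ] [-0.046343    0.05678011  0.00493693] [ 0.28  0.8  -0.36  1.53  0.34  0.88 -0.8 ]
```

View pics/w7.png

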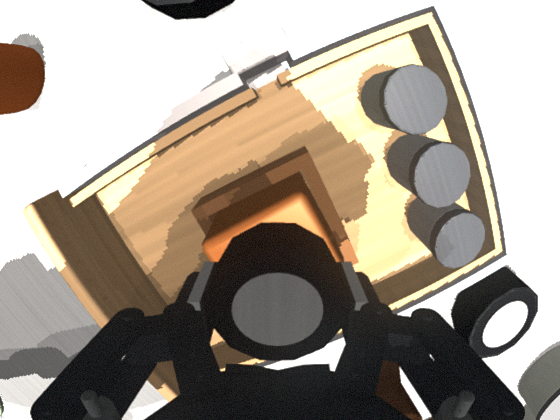

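The cap is turned about 1.1 rad and its flats are still on the pads at (278,300). The turning moment is now near zero, so the threads have let go. I'll lift slowly.

Request:
send_rows(plan="0 0 -0.002 0 0 0 0.05;0 0 -0.004 0 0 0 0.05;0 0 -0.006 0 0 0 0.05;0 0 -0.008 0 0 0 0.05;0 0 -0.010 0 0 0 0.05;0 0 -0.012 0 0 0 0.05")

```text
clock: 9.2
position: [0.6748, -0.0973, 0.0964]
tool_rot: [-3.141, 0.0, 0.97]
force: [0.2, 0.1, -1.5]
grip_width: 0.0562
finger_force: 105.9
```

Run:
```python
from h import *
s=observe();print(s['position'],s['force'],s['moment'],s['grip_width'])
```

```text
[ 0.67478714 -0.09730674  0.09640131] [ 0.23590436  0.06941868 -1.5388206 ] [-0.0139358  -0.01725615 -0.0192535 ] 0.056206684353592024
```

The load is only about the cap's weight, so the jar is not coming up with it. I'll continue to about 55 mm.

Request:
send_rows(plan="0 0 -0.006 0 0 0 0.05;0 0 -0.012 0 0 0 0.05;0 0 -0.018 0 0 0 0.05;0 0 -0.025 0 0 0 0.05;0 0 -0.032 0 0 0 0.05;0 0 -0.038 0 0 0 0.05;0 0 -0.043 0 0 0 0.05;0 0 -0.043 0 0 0 0.05;0 0 -0.043 0 0 0 0.05;0 0 -0.043 0 0 0 0.05")

```text
clock: 10.03
position: [0.6747, -0.0974, 0.139]
tool_rot: [-3.141, 0.0, 0.97]
force: [0.4, -0.7, -0.9]
grip_width: 0.0565
finger_force: 106.0
```

Run:
```python
from h import *
s=observe();print(s['position'],s['force'],s['moment'],s['grip_width'])
g=imaging.grab_frame('scene');f=imaging.grab_frame('top')
B=cv2.resize(g['color'][190:350,180:380,::-1],None,fx=2.5,fy=2.5);A=cv2.resize(f['color'][110:270,230:350,::-1],None,fx=2.5,fy=2.5)
cv2.imwrite('pics/c8.png',cv2.convertScaleAbs(np.hstack([B,A]),alpha=1.3))
```

```text
[ 0.67469719 -0.09737705  0.13899587] [ 0.37814966 -0.73309362 -0.87614709] [0.01028631 0.02725186 0.03025619] 0.05653143907778733
```

View pics/c8.png

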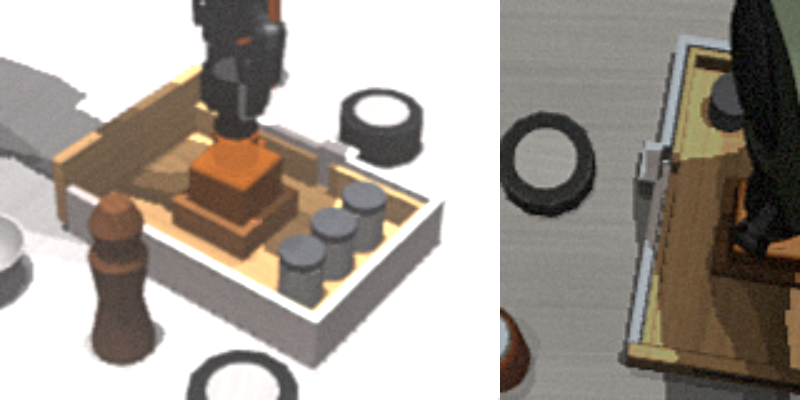

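The cap is held above the exposed neck, at crop (235,85) with the neck at (235,130). The jar is seated, the tray is home and the bystanders haven't moved.

```bash
python3 -c "
from workcell import bot; print(bot.job_done())"
```

```text
the job is handed in; nothing more can be done
None
```

The job is handed in, though it returned no verdict: the tray is home, the cap was turned about 1.1 rad and lifted, and it is held level about 54 mm above its seat, with the jar still in its well and the bystanders apparently unmoved.

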